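Load the sprung pull rod in its stand and hold it at the red mark

TASK

Pick the sprung pull rod off the worktop and lay it in the two slots of the blue stand, black handle sticking out at the end away from the tailstock and its blue flange just inside the front slot (within a centimetre of it), and let go; then slide the orange tailstock up until its steel point touches the end of the rod and the flange is home against the front slot. Then take the black handle and pull it out against its spring until the whole red band has just come out of the mouth of the case, and finish while holding it there, without letting go. Leave the pots, padlock, pen and green stick alone.

Things in the scene. Friction and masses are not known exactly. Their poses are not given: they have to be found in the camera images.
- stand: fixed stand, blue bed 74x220x12 mm. Origin under the bed, y from handle end to tailstock (bed y -60..160). Two grey supports, y -49..-39 (front) and 38..48 mm, 60 mm wide, each with an open-top slot 28 mm wide, floor at z 36, cheeks to z 58 with 45 degree lead-ins. Rod seated with flange against the front support's inner face: rod origin at x 0, y 0, z 36 mm here, axes parallel
- pull_rod: loose sprung rod lying flat, 0.34 kg. Aluminium case 24x24 mm, y -60 (mouth) to +55 mm (rear). Origin on the case's underside, z up, rod axis at z 12. Blue flange 44 mm wide at y -39..-31, standing out sideways only. A 12 mm steel inner rod with black handle leaves the mouth to -y. Grip the case across its 24 mm width at y -25..+35 (best +4), in the stand too
- rod_handle (a point): centre of the black handle: 22 mm wide and high, 50 mm long along the rod, 34 mm wide end flange at its far end. Pushed in, it lies at y -115, z 12 mm in the rod's frame (48 mm above the worktop when seated); moves to -y when pulled. 30 mm of bare inner rod lies between mouth and handle
- rod_mouth (a point): centre of the mouth of the case (y -60 mm, z 12 mm in the rod's frame)
- red_band (a point): inner edge (the edge nearer the case) of the 8 mm wide red band on the inner rod; hidden 40 mm inside the case at rest; level with the mouth when the handle is 40 mm out, the wanted length
- rod_rear (a point): centre of the flat rear end of the case (y +55 mm, z 12 mm in the rod's frame)
- plunger (a joint): how far the handle is pulled out, m: 0 fully in, 0.04 wanted (whole red band just out), 0.07 end stop. Spring pulls it in with 3.6 N at 0, 8.4 N at 0.04 (120 N/m)
- tailstock (a joint): tailstock slide, m: grows as it moves towards the rod (stand -y), 0 fully back, 0.05 stop; the point meets the rear of a fully home rod at 0.04. Friction about 2.5 N, stays where left; pushing the rod along takes about 3 N more
- tail_grip (a point): grip point on the orange upright of the tailstock: 20 mm wide (stand x), 30 mm long (stand y), top 97 mm above the worktop, this point 85 mm above it
- tail_tip (a point): tip of the steel point of the tailstock, 48 mm above the worktop, 35 mm from the grip point towards the rod
- pot_white: sample pot with white lid, light brown body, 50 mm diameter, 66 mm tall, origin at the centre of its underside; a bystander, not to be moved
- pot_blue: sample pot with blue lid, light brown body, 50 mm diameter, 66 mm tall, origin at the centre of its underside; a bystander, not to be moved
- pot_pink: sample pot with white lid and pink body, 50 mm diameter, 66 mm tall, origin at the centre of its underside; a bystander, not to be moved
- padlock: red padlock lying flat, 76 x 38 x 20 mm, a bystander, not to be moved
- pen_red: red ball pen, 142 mm long, 12 mm thick, a bystander, not to be moved
- wand_green: flat green test stick 22 x 150 x 9 mm, a bystander, not to be moved
There are look-alikes about, which are no part of the job. Leave any turquoise look-alike of the pull_rod alone.

How it is judged:
By the outcome, as a careful person would: the job done as asked, in the order asked, and still so for the second after the job is handed in, while the arm keeps its last pose, push and grip.
It also fails if it takes over 58 s, if anything falls off the work surface, if the arm or the gripper's body presses on something with over 40 N, if the wrist force passes 120 N, or if a joint passes its speed limit or range.

ROBOT

A 7-joint arm with a two-finger parallel gripper is mounted at the origin on a cart in front of the work surface, level with it; the furniture and walls round the work are solid. World frame = base frame: x ahead of the robot, y to its left, z up, the work surface at z = 0. Lengths are in m, angles in rad, forces in N, time in s.
With the tool pointing down it reaches from about 0.425 to 1.025 m from the base axis. Payload 9.4 kg.
Tool frame: the origin (TCP) lies between the finger pads; the fingertips stand 8 mm ahead of it and the grasp point (between the pads) lies 11 mm behind it (tip_extent is the distance from the TCP to the fingertips, in m); z points along the fingers, y is the line along which they close (so a half turn about z gives the same grasp; the last joint's range is limited). The gripper opens to 85 mm and grips with 20 to 120 N. Pads are 22 mm wide; open, the fingers measure 114 mm over their backs; the gripper's body (76 mm by 85 mm) begins 54 mm behind the grasp point. The pads swing forward as they close: fully open they stand 13 mm farther back than shut.
Start: joints at [-1.367, 0.599, -0.003, 1.599, 0.002, 0.943, -0.08], TCP at [0.201, 0.697, 0.239] pointing down, gripper open.
Joint ranges: [-2.57, 2.57], [-0.35, 1.97], [-1.29, 1.29], [0.11, 2.56], [-1.05, 4.19], [0.11, 1.86], [-2.63, 2.63]. Speed limits (rad/s): [2.22, 2.22, 3.01, 3.01, 3.14, 3.14, 3.14].

INTERFACE

Orientations are given as a unit quaternion [x, y, z, w].
In Python, from rig import * gives the robot as it stands. The module is installed in compiled form; this text tells all that it offers.
- The arm moves only by the tool jog_arm, never from a script. Its argument "motion" is a list of rows, each a list of 6 numbers: the shift along the tool's x, y, z as a fraction of full scale, then the turn, a rotation vector about the tool's x, y, z as a fraction of full scale. In form: [[dx, dy, dz, rx, ry, rz], ...]. A call has 1 to 12 rows; each row is the pose to reach, as a shift and turn from the pose commanded when the call began, along the tool's axes at that moment, turning the shorter way round; what a row does not reach only later rows make up. Full scale, the value 1, is 0.2 m for a shift and pi rad for a turn. A row lasts 1/10 s, in which the tool goes at most 50 mm and 8.59 degrees, less where a joint would pass 70% of its speed; a pose out of reach is approached as far as the arm can. A call with a number of a shift or a turn outside -1 to 1 is refused whole. A call with a gripper value outside its range is refused whole. "fingers" is the gripper's target within -1 to 1 (fully open at 1, half-way at 0, shut at -1), set as the call begins (left out, the last holds). The fingers move at their own pace and stop on an object; "squeeze" is the grip in N (left out, the last holds). Time passes only in rows, so rows that repeat a pose let the fingers close. It gives the time, the measured TCP pose, the force, the opening and the grip force at its end, in the units of the state.
- observe(): the state, without advancing time (a new reading comes with each control period).
- camera(name): name is "side" or "top" or "wrist"; returns a dict with "image" (420x560x3 uint8, blue, green, red), "K" (3x3 intrinsics, pixels), "distortion" ([k1, k2, p1, p2, k3] as OpenCV has them; the pictures are not rectified), "origin" and "rotation" of the camera in the world. Camera axes: x right, y down, z forward; pixel columns grow to the right and rows downward; lengths in m; the calibration is good to about 2 mm. A picture is of the moment at which its call begins. There is no depth.
- sign_off(): hands the job in; it is judged then, once.
Trained networks look in the newest picture that a camera, given by its name, has taken for a name from the list of things; names that differ only in an ending like _2 or _b are one class to them, and where a whole thing is asked for, a point or a joint stands for the part that bears it (a point fixed in the world has none). Each returns a list of dicts, best first, with "p" (0 to 1); they miss things now and then, are a little off and sometimes report something else, mostly with a low value. They report only what shows in the picture. A call takes as long as a camera call. They do not tell look-alikes from the thing itself.
- regions_of(name, camera): "region" (420x560 bool, what is visible of it) and "bbox" ([left, top, width, height] in pixels, round what is visible of it).
The state is a dict: "t": time; "joint_positions": joint angles; "qvel": joint speeds; "joint_efforts": joint torques, N m; "ee_pos": TCP position; "ee_rot": TCP orientation; "force": force on the tool from outside, world axes, zero at the start; "wrist_torque": the same for the moment, N m; "gripper_width": finger opening in m; "finger_force": force on a finger pad.
Only numpy, scipy, OpenCV 4.12 (cv2) and the standard library are available. Lean on these libraries where they do the work, as an engineer would, in place of code of your own. Each camera call takes 0.05 s, during which the arm holds its last target. There are 200 camera calls.

## Working session

There is one attempt and no reset: what is moved stays moved. The work goes in short steps, Python scripts to look and compute and a tool call to move; the robot and the scene stay as the last step left them, time stands still between calls to the robot, and variables do not carry over. Pictures are saved under pics/ and viewed, at most 13 in all, crops included, and the job is handed in when it is done.

Besides the shell and the picture viewer there is one more tool, called after ">>>" as name(argument=value, ...), one argument or row to a line, values as JSON. jog_arm: Moves the arm, as the interface text tells. Shift numbers are shares of 0.2 m and turn numbers shares of pi rad, none past 1 either way. Its arguments: {"type":"object","properties":{"motion":{"type":"array"},"fingers":{"type":"number"},"squeeze":{"type":"number"}},"required":["motion"]}

```bash
mkdir -p pics
cat > h.py <<'E'
from rig import *
import numpy as np, cv2
from scipy.spatial.transform import Rotation as R
def ray(c,uv):
    p=cv2.undistortPoints(np.array(uv,float).reshape(-1,1,2),c["K"],np.array(c["distortion"]))[:,0]
    return np.c_[p,np.ones(len(p))]@np.array(c["rotation"]).T
def onz(c,uv,z):
    d=ray(c,uv);o=np.array(c["origin"]);return o+d*((z-o[2])/d[:,2])[:,None]
def proj(c,P):
    Rm=np.array(c["rotation"]);t=-Rm.T@np.array(c["origin"])
    return cv2.projectPoints(np.array(P,float).reshape(-1,1,3),cv2.Rodrigues(Rm.T)[0],t,np.array(c["K"],float),np.array(c["distortion"],float))[0][:,0]
E
python3 - <<'E'
from h import *
s=observe();print(s)
for n in("top","side"):
    c=camera(n);print(n,c["origin"],np.round(c["rotation"],3).tolist(),np.round(c["K"],1).tolist())
    cv2.imwrite(f"pics/{n}0.png",c["image"])
    for k in("stand","pull_rod","rod_handle","tailstock","tail_grip"):
        for r in regions_of(k,n)[:3]:
            m=r["region"];ys,xs=np.nonzero(m)
            print(n,k,round(r["p"],2),r["bbox"],round(xs.mean()),round(ys.mean()))
E
```

```text
{'t': 0.0, 'joint_positions': array([-1.36673461,  0.60013512, -0.00255882,  1.6001294 ,  0.00176515,
        0.94288513, -0.07981258]), 'qvel': array([ 0.00061935,  0.00082475,  0.00033453,  0.0001349 , -0.00067821,
        0.00041893,  0.00079426]), 'joint_efforts': array([ 3.06091197e-04, -7.76431203e+01,  1.56440455e+00, -2.58022642e+01,
        1.22751697e-02,  8.48270516e-03, -3.20984600e-05]), 'ee_pos': array([0.20075879, 0.69617491, 0.23840965]), 'ee_rot': array([ 1.39901237e-01,  9.90165158e-01, -7.75379728e-04, -5.61518291e-05]), 'force': array([ 0.13985979, -0.63399919,  0.3315102 ]), 'wrist_torque': array([-0.00623849, -0.03333381,  0.05078927]), 'finger_force': 0.0, 'gripper_width': 0.08526562784367356}
top [ 0.48158345 -0.08696431  1.08267918] [-0.7, 0.712, -0.043, 0.032] [[378.9, 0.0, 282.1], [0.0, 378.9, 212.3], [0.0, 0.0, 1.0]]
top stand 0.7 [184.2, 184.3, 76.0, 30.5] 222 197
top pull_rod 0.91 [177.9, 245.8, 32.4, 64.4] 194 279
top rod_handle 0.68 [173.6, 242.8, 16.6, 30.4] 184 257
top rod_handle 0.54 [281.8, 276.8, 31.3, 15.1] 300 281
top tailstock 0.69 [184.2, 188.9, 22.0, 15.8] 195 194
top tail_grip 0.68 [181.7, 186.4, 25.4, 17.3] 195 194
side [ 0.56811182 -0.96633487  0.74128495] [0.894, -0.001, 0.003, -0.448] [[460.0, 0.0, 278.2], [0.0, 460.0, 210.5], [0.0, 0.0, 1.0]]
side stand 0.74 [190.5, 205.6, 46.2, 59.1] 215 235
side stand 0.57 [286.8, 152.3, 30.9, 71.7] 303 196
side pull_rod 0.91 [193.3, 206.2, 42.7, 59.4] 216 234
side pull_rod 0.77 [189.7, 169.9, 66.2, 23.6] 222 182
side rod_handle 0.72 [367.3, 241.4, 24.8, 26.3] 377 256
side rod_handle 0.63 [191.8, 236.5, 22.8, 27.7] 205 250
side rod_handle 0.52 [226.2, 170.6, 32.5, 10.3] 246 176
side tailstock 0.7 [299.0, 152.5, 15.7, 34.8] 305 174
side tail_grip 0.55 [293.7, 155.4, 20.0, 28.6] 304 174
```

```bash
sed -i 's/np.array(c\["rotation"\])/R.from_quat(c["rotation"]).as_matrix()/g' h.py
python3 -c "
import cv2
for n in('top','side'):
  i=cv2.imread(f'pics/{n}0.png');cv2.imwrite(f'pics/{n}0b.png',cv2.resize(i,(800,600),interpolation=cv2.INTER_CUBIC))"
```

```text
(no output)
```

View pics/top0b.png

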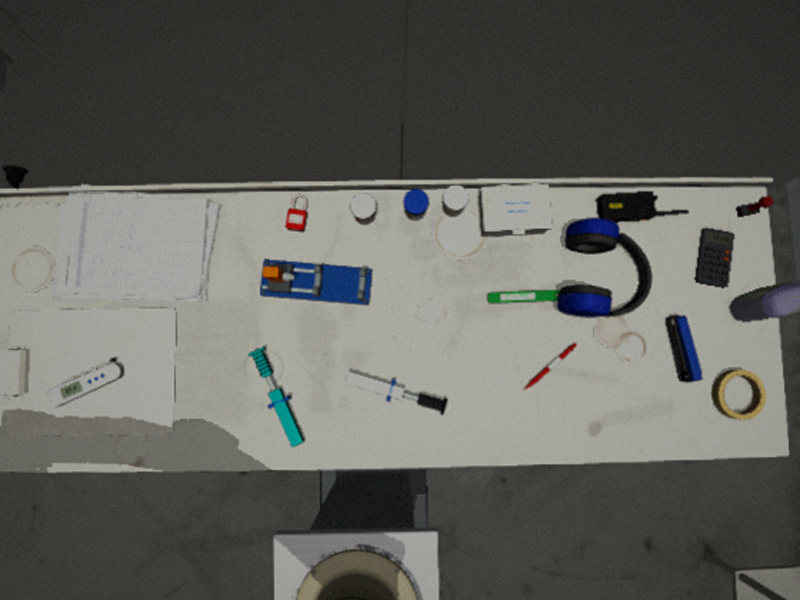

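View pics/side0b.png

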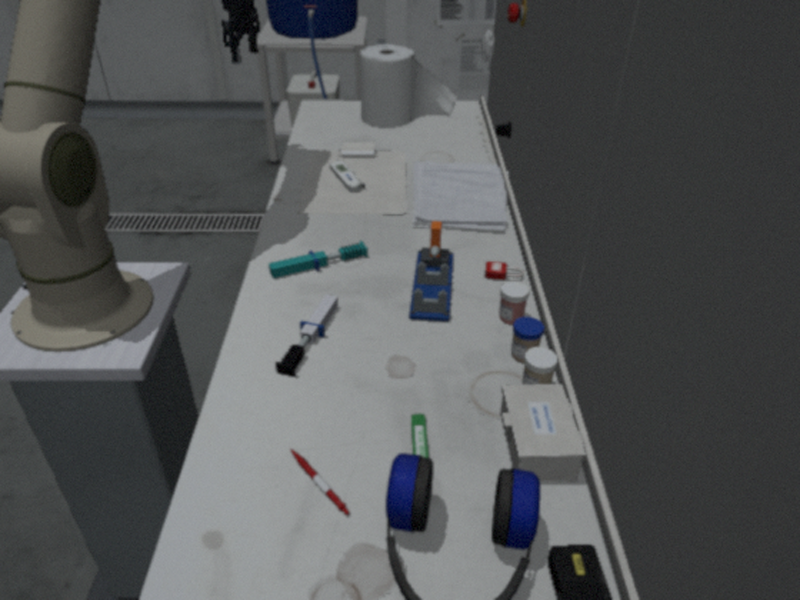

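The top picture shows two candidates: the turquoise rod at about (190,277) native px, which is the look-alike, and the aluminium rod with blue flange and black handle at about (277,273), which fits the description. The stand is at about (221,197), with the orange tailstock on its left end and the front slot on the right.

Run:
```python
from h import *
c=camera("top");i=c["image"]
f=.7
def P(l,z): return np.round(onz(c,np.array(l)*f,z),4).tolist()
print("rod rear,flange,handle end",P([(348,376),(391,387),(445,405)],.012))
print("stand bed corners",P([(262,260),(372,268),(369,305),(261,295)],.012))
print("front/back support",P([(363,283),(317,278)],.058), "orange",P([(271,272)],.097))
for k in("rod_mouth","rod_rear","pull_rod"):
    for r in regions_of(k,"top")[:3]: print(k,r["p"],r["bbox"])
a=cv2.resize(i[170:220,175:270],None,fx=8,fy=6*8/6,interpolation=cv2.INTER_CUBIC)[:290]
b=cv2.resize(i[252:290,235:330],None,fx=8,fy=8,interpolation=cv2.INTER_CUBIC)
cv2.imwrite("pics/crop1.png",np.vstack([a,b])[:600,:760])
```

```text
rod rear,flange,handle end [[0.4535, 0.0068, 0.012], [0.4306, -0.0772, 0.012], [0.3937, -0.1823, 0.012]]
stand bed corners [[0.687, 0.1777, 0.012], [0.6671, -0.0428, 0.012], [0.5928, -0.036, 0.012], [0.6162, 0.1789, 0.012]]
front/back support [[0.6304, -0.0272, 0.058], [0.6415, 0.0606, 0.058]] orange [[0.6479, 0.1398, 0.097]]
rod_mouth 0.92 [176.1, 242.3, 38.3, 72.4]
rod_mouth 0.71 [241.9, 261.3, 70.7, 30.8]
rod_mouth 0.58 [244.8, 135.3, 20.7, 21.6]
rod_rear 0.83 [244.0, 260.6, 68.3, 28.4]
rod_rear 0.71 [171.4, 243.5, 42.8, 70.1]
pull_rod 0.96 [177.9, 246.0, 36.4, 65.2]
pull_rod 0.73 [243.5, 261.8, 72.9, 30.8]
```

View pics/crop1.png

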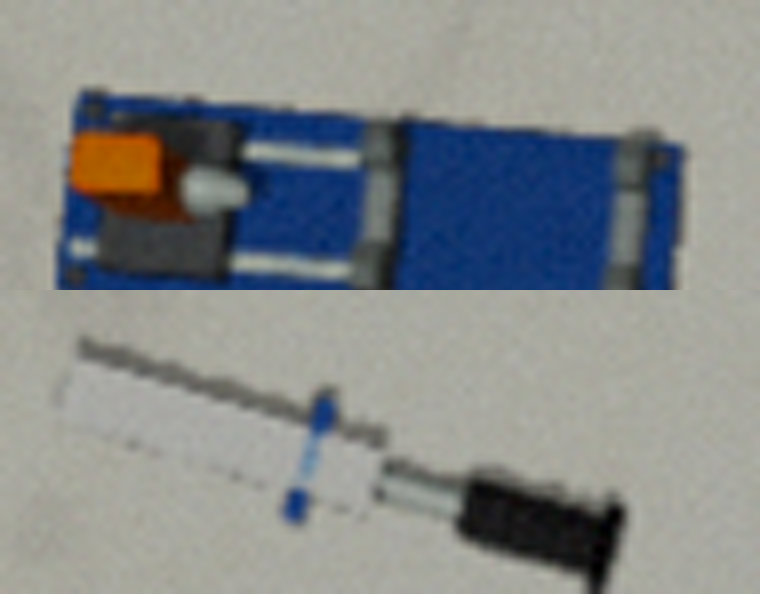

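Confirmed: the aluminium rod (lower crop) has a silver case, a blue flange and a black handle on the right. The tailstock is on the left of the stand. I'll move above the rod in stages.

>>> jog_arm(
  motion=[
    [-1,-1,0,0,0,0.29],
    [-1,-1,0,0,0,0.29],
    [-1,-1,0,0,0,0.29],
    [-1,-1,0,0,0,0.29],
    [-1,-1,0,0,0,0.29],
    [-1,-1,0,0,0,0.29],
    [-1,-1,0,0,0,0.29],
  ],
  fingers=1,
)

```text
t: 1.5
ee_pos: [0.3406, 0.4443, 0.2399]
ee_rot: [0.566, 0.824, -0.0, 0.001]
force: [-0.9, 0.1, -0.0]
gripper_width: 0.0853
finger_force: 0.0
```

```bash
cat >> h.py <<'E'
def rows(p,yaw,s=None):
    "shift/turn fractions from measured pose to TCP p, tool down, tool y at world yaw (deg)"
    s=s or observe();a=np.radians(yaw);y=np.array([np.cos(a),np.sin(a),0]);z=np.array([0,0,-1.]);x=np.cross(y,z)
    R0=R.from_quat(s["ee_rot"]);T=R.from_matrix(np.c_[x,y,z])
    d=R0.inv().apply(np.array(p)-s["ee_pos"])/.2;r=(R0.inv()*T).as_rotvec()/np.pi
    return np.round(np.r_[d,r],4).tolist()
def st():
    s=observe();y=R.from_quat(s["ee_rot"]).as_matrix()[:,1]
    print(round(s["t"],2),np.round(s["ee_pos"],4),"yaw",round(np.degrees(np.arctan2(y[1],y[0])),2),"F",np.round(s["force"],1),"w",round(s["gripper_width"],4),"ff",round(s["finger_force"],1));return s
E
python3 -c "
from h import *
s=st();print(rows((.44,.20,.22),0),rows((.45,-.04,.22),-17.6))"
```

```text
1.5 [0.3406 0.4443 0.2399] yaw 21.06 F [-0.9  0.1 -0. ] w 0.0853 ff 0.0
[-1.3182, 0.025, 0.1019, 0.0003, 0.0005, 0.117] [-2.4561, -0.3595, 0.1036, 0.0004, 0.0005, 0.2148]
```

>>> jog_arm(
  motion=[
    [-1,0,0.1,0,0,0.2],
    [-1,0,0.1,0,0,0.215],
    [-1,0,0.1,0,0,0.215],
    [-1,0,0.1,0,0,0.215],
    [-1,0,0.1,0,0,0.215],
    [-1,0,0.1,0,0,0.215],
  ],
)

```text
t: 2.1
ee_pos: [0.4122, 0.2628, 0.2194]
ee_rot: [0.804, 0.594, 0.0, 0.0]
force: [-0.1, 0.2, -0.5]
gripper_width: 0.0855
finger_force: 0.0
```

```bash
python3 -c "
from h import *
s=st();print(rows((.45,-.04,.22),-17.6))"
```

```text
2.1 [0.4122 0.2628 0.2194] yaw -17.1 F [-0.1  0.2 -0.5] w 0.0855 ff 0.0
[-1.3915, 0.626, -0.0032, 0.0001, -0.0001, 0.0028]
```

>>> jog_arm(
  motion=[
    [-0.7,0.5,0,0,0,0],
    [-0.7,0.5,0,0,0,0],
    [-0.7,0.5,0,0,0,0],
    [-0.7,0.5,0,0,0,0],
  ],
)

```text
t: 2.5
ee_pos: [0.4676, 0.0981, 0.2197]
ee_rot: [0.803, 0.596, 0.001, 0.001]
force: [0.1, 0.2, -0.1]
gripper_width: 0.0854
finger_force: 0.0
```

>>> jog_arm(
  motion=[
    [-0.7,0.12,0,0,0,0],
    [-0.7,0.12,0,0,0,0],
    [-0.7,0.12,0,0,0,0],
    [-0.7,0.12,0,0,0,0],
    [-0.7,0.12,0,0,0,0],
    [-0.7,0.12,0,0,0,0],
  ],
)

```text
t: 3.1
ee_pos: [0.4492, -0.0389, 0.2193]
ee_rot: [0.802, 0.597, 0.0, -0.0]
force: [0.3, -0.0, -0.6]
gripper_width: 0.0856
finger_force: 0.0
```

Run:
```python
from h import *
s=st();c=camera("wrist");print(c["origin"],R.from_quat(c["rotation"]).as_matrix()[:,2])
i=c["image"];cv2.imwrite("pics/w1.png",cv2.resize(i,(800,600),interpolation=cv2.INTER_CUBIC));cv2.imwrite("pics/w1n.png",i)
```

```text
3.1 [ 0.4492 -0.0389  0.2193] yaw -16.74 F [ 0.3 -0.  -0.6] w 0.0856 ff 0.0
[0.46769814 0.02369136 0.35323725] [-0.07355478 -0.24695897 -0.96623029]
```

View pics/w1.png

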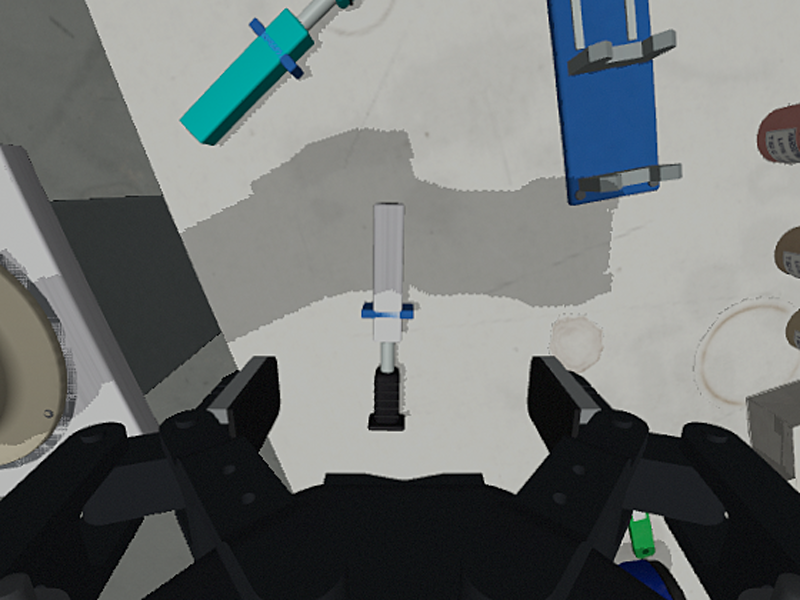

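The wrist view shows the rod with its rear top edge at (376–404,204), flange at (387,312), mouth at (387,341) and handle end at (387,425). The front of the stand is at upper right, front support top about (630,178).

```bash
cat > m.py <<'E'
from h import *
c=camera("wrist")
f=.7
def P(l,z): return onz(c,np.array(l)*f,z)
g=lambda a:np.round(a,4).tolist()
rear=P([(376,204),(404,204)],.024);mouth=P([(374,341),(402,341)],.024)
print("rear",g(rear),"mouth",g(mouth))
yv=rear.mean(0)-mouth.mean(0);print("len",np.linalg.norm(yv),"w",np.linalg.norm(rear[0]-rear[1]),"xaxis yaw",np.degrees(np.arctan2(yv[1],yv[0]))-90)
u=yv/np.linalg.norm(yv);print("origin",g((mouth.mean(0)+rear.mean(0))/2+u*.0025))
print("flange",g(P([(362,311),(413,311)],.018)))
print("handle end",g(P([(387,428)],.012)))
print("bed front corners",g(P([(570,205),(659,192)],.012)),g(P([(547,0),(648,0)],.012)))
print("supports tops front inner edge",g(P([(580,178),(681,164)],.058)),"rear sup",g(P([(571,60),(676,30)],.058)))
E
python3 m.py
```

```text
rear [[0.4432, 0.0149, 0.024], [0.4639, 0.0086, 0.024]] mouth [[0.4071, -0.0924, 0.024], [0.4297, -0.0992, 0.024]]
len 0.11310688900273702 w 0.021672786518910105 xaxis yaw -18.086470851098852
origin [0.4368, -0.0396, 0.024]
flange [[0.4046, -0.0659, 0.018], [0.4457, -0.0783, 0.018]]
handle end [[0.3899, -0.1825, 0.012]]
bed front corners [[0.5922, -0.0309, 0.012], [0.6649, -0.0412, 0.012]] [[0.6064, 0.1193, 0.012], [0.6796, 0.0997, 0.012]]
supports tops front inner edge [[0.5858, -0.0075, 0.058], [0.6564, -0.0179, 0.058]] rear sup [[0.595, 0.0677, 0.058], [0.666, 0.0672, 0.058]]
```

```bash
python3 -c "
from h import *
s=st();print(rows((.438,-.036,.10),-18),rows((.438,-.036,.012),-18))"
```

```text
3.2 [ 0.449  -0.0389  0.2192] yaw -16.74 F [-0.1 -0.8  0.1] w 0.0857 ff 0.0
[-0.002, -0.0567, 0.596, -0.0, -0.0001, 0.007] [-0.0021, -0.0567, 1.036, -0.0, -0.0001, 0.007]
```

>>> jog_arm(
  motion=[
    [0,-0.057,0.3,0,0,0.007],
    [0,-0.057,0.6,0,0,0.007],
    [0,-0.057,0.8,0,0,0.007],
    [0,-0.057,0.8,0,0,0.007],
  ],
)

```text
t: 3.6
ee_pos: [0.436, -0.0359, 0.055]
ee_rot: [0.809, 0.587, -0.002, -0.002]
force: [-0.9, -1.1, 0.9]
gripper_width: 0.0859
finger_force: 0.0
```

Run:
```python
from h import *
s=st();print(rows((.438,-.036,.012),-18))
c=camera("wrist");u=np.array([.309,.951,0]);x=np.array([.951,-.309,0])
i=c["image"].copy();o=np.array([.4368,-.0396,0])
pts=[o+u*y+x*a+np.array([0,0,.024]) for y,a in((55,-12),(55,12),(-60,12),(-60,-12)) for y,a in[(y/1e3,a/1e3)]]
cv2.polylines(i,[np.int32(proj(c,pts)*16)],True,(0,0,255),1,shift=4)
cv2.imwrite("pics/w2.png",cv2.resize(i,(800,600),interpolation=cv2.INTER_CUBIC))
```

```text
3.6 [ 0.436  -0.0359  0.055 ] yaw -18.07 F [-0.9 -1.1  0.9] w 0.0859 ff 0.0
[0.0029, 0.0108, 0.215, -0.0019, 0.0004, -0.0004]
```

View pics/w2.png

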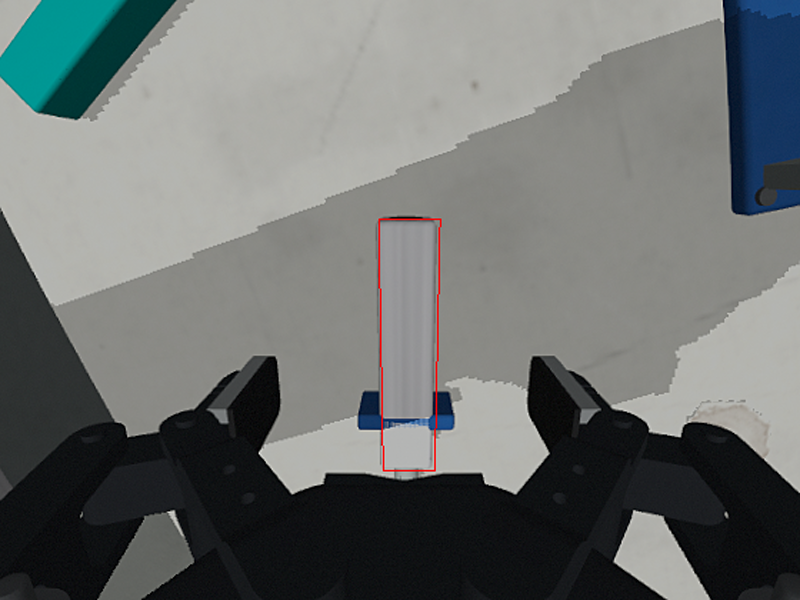

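The outline overlays the case to within about 1 mm (case x 378–437, rear edge y 218). Descending and gripping.

>>> jog_arm(
  motion=[
    [0,0,0.12,0,0,0],
    [0,0,0.21,0,0,0],
    [0,0,0.21,0,0,0],
    [0,0,0.21,0,0,0],
  ],
)

```text
t: 4.05
ee_pos: [0.4407, -0.0366, 0.0202]
ee_rot: [0.808, 0.589, -0.002, -0.002]
force: [-0.3, 0.1, 0.6]
gripper_width: 0.0853
finger_force: 0.0
```

>>> jog_arm(
  motion=[
    [0,0,0,0,0,0],
    [0,0,0,0,0,0],
    [0,0,0,0,0,0],
    [0,0,0,0,0,0],
    [0,0,0,0,0,0],
    [0,0,0,0,0,0],
    [0,0,0,0,0,0],
    [0,0,0,0,0,0],
  ],
  fingers=-1,
  squeeze=60,
)

```text
t: 4.85
ee_pos: [0.4398, -0.0374, 0.0211]
ee_rot: [0.811, 0.585, -0.002, -0.002]
force: [-1.0, 1.4, 11.4]
gripper_width: 0.0221
finger_force: 58.9
```

The grip is shallow (TCP z 0.021), so I'll regrip lower.

>>> jog_arm(
  motion=[
    [0,0,0,0,0,0],
    [0,0,0,0,0,0],
    [0,0,0.02,0,0,0],
    [0,0,0.03,0,0,0],
    [0,0,0.03,0,0,0],
  ],
  fingers=-0.2,
)

```text
t: 5.35
ee_pos: [0.442, -0.0379, 0.0162]
ee_rot: [0.81, 0.586, -0.004, -0.003]
force: [-0.4, 0.4, -0.1]
gripper_width: 0.0342
finger_force: 0.0
```

>>> jog_arm(
  motion=[
    [0,0,0,0,0,0],
    [0,0,0,0,0,0],
    [0,0,0,0,0,0],
    [0,0,0,0,0,0],
    [0,0,0,0,0,0],
    [0,0,0,0,0,0],
  ],
  fingers=-1,
)

```text
t: 5.95
ee_pos: [0.4414, -0.0377, 0.0166]
ee_rot: [0.81, 0.586, -0.004, -0.003]
force: [-3.0, 0.9, 5.2]
gripper_width: 0.0226
finger_force: 59.5
```

```bash
python3 -c "
from h import *
s=st();s=st()"
```

```text
5.95 [ 0.4414 -0.0377  0.0166] yaw -18.25 F [-3.   0.9  5.2] w 0.0226 ff 59.5
5.95 [ 0.4414 -0.0377  0.0166] yaw -18.25 F [-3.   0.9  5.2] w 0.0226 ff 59.5
```

>>> jog_arm(
  motion=[
    [0,0,-0.2,0,0,0],
    [0,0,-0.4,0,0,0],
    [0,0,-0.6,0,0,0],
    [0,0.3,-0.75,0,0,0],
    [0,0.5,-0.85,0,0,0],
    [0,0.7,-0.85,0,0,-0.03],
    [0,0.9,-0.85,0,0,-0.069],
    [0,0.9,-0.85,0,0,-0.069],
    [0,0.9,-0.85,0,0,-0.069],
  ],
)

```text
t: 6.85
ee_pos: [0.6143, -0.0947, 0.1839]
ee_rot: [0.742, 0.67, -0.004, -0.004]
force: [-0.5, -0.1, -2.9]
gripper_width: 0.0224
finger_force: 60.1
```

Run:
```python
from h import *
s=st();c=camera("wrist")
i=c["image"].copy();cv2.imwrite("pics/w3n.png",i)
cv2.imwrite("pics/w3.png",cv2.resize(i,(800,600),interpolation=cv2.INTER_CUBIC))
np.save("w3.npy",np.r_[c["origin"],c["rotation"]])
```

```text
6.85 [ 0.6143 -0.0947  0.1839] yaw -5.87 F [-0.5 -0.1 -2.9] w 0.0224 ff 60.1
```

View pics/w3.png

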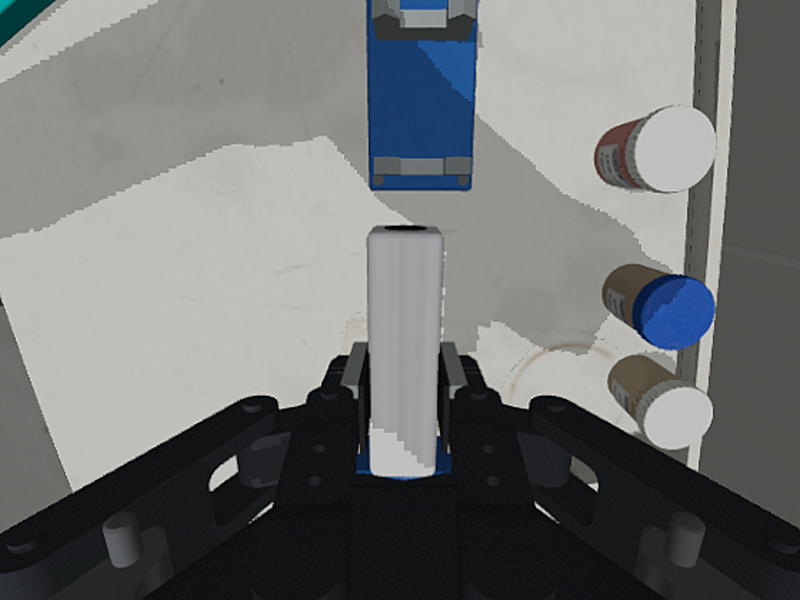

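The wrist view shows the rod held straight, rear top edge (369–443,~233), and the stand ahead with bed front corners (371,189) and (471,190). The slot is at x 400–445.

```bash
cat > fit.py <<'E'
from h import *
from scipy.optimize import least_squares
c=camera("wrist");s=st()
f=.7
# stand points: local (x,y,z) mm -> pixel (800 scale)
pts=[((-37,-60,12),(371,189)),((37,-60,12),(471,190)),((-30,-39,58),(373,157)),((30,-39,58),(472,157)),((-14,-49,36),(401,175)),((14,-49,36),(445,175))]
L=np.array([p[0] for p in pts])/1e3;uv=np.array([p[1] for p in pts])*f
def W(q): return R.from_euler("z",q[2]).apply(L)+[q[0],q[1],0]
def res(q):
    e=(proj(c,W(q))-uv).ravel()
    l=onz(c,[(368*f,0)],.012)[0]; l2=R.from_euler("z",-q[2]).apply(l-[q[0],q[1],0])
    r=onz(c,[(477*f,45*f)],.012)[0]; r2=R.from_euler("z",-q[2]).apply(r-[q[0],q[1],0])
    return np.r_[e,(l2[0]+.037)*600,(r2[0]-.037)*600]
o=least_squares(res,[.634,.024,-.1],x_scale=[.1,.1,1]);q=o.x
print("stand",np.round(q[:2],4),np.degrees(q[2]),"res",np.round(o.fun,1))
zt=s["ee_pos"][2]-.0166+.024
P=onz(c,np.array([(370,235),(442,235),(371,400),(438,400)])*f,zt)
Rt=R.from_quat(s["ee_rot"]);t=Rt.inv().apply(P-s["ee_pos"])
print("rod in tool",np.round(t,4).tolist(),"world",np.round(P,4).tolist())
E
python3 fit.py
```

```text
6.95 [ 0.613  -0.0941  0.1841] yaw -5.88 F [-0.4  0.1 -2.6] w 0.0229 ff 60.1
stand [0.6363 0.0238] -6.129208236322785 res [-1.4  1.3  1.1  0.9  0.1 -0.6  1.4 -0.3 -0.3 -0.5 -1.  -0.4  0.7 -0.5]
rod in tool [[0.0499, -0.0099, -0.0073], [0.0499, 0.0119, -0.0075], [-0.0056, -0.0108, -0.0073], [-0.0055, 0.0119, -0.0075]] world [[0.6084, -0.0434, 0.1915], [0.6301, -0.0456, 0.1915], [0.6018, -0.0986, 0.1915], [0.6243, -0.1008, 0.1915]]
```

```bash
python3 -c "
from h import *
print(rows((.6363,.0333,.10),-6.1))"
```

```text
[0.6454, 0.0554, 0.4199, -0.0037, -0.0, 0.0012]
```

>>> jog_arm(
  motion=[
    [0.25,0.055,0,0,0,0.001],
    [0.5,0.055,0,0,0,0.001],
    [0.645,0.055,0,0,0,0.001],
    [0.645,0.055,0.15,0,0,0.001],
    [0.645,0.055,0.32,0,0,0.001],
    [0.645,0.055,0.32,0,0,0.001],
    [0.645,0.055,0.32,0,0,0.001],
  ],
)

```text
t: 7.65
ee_pos: [0.637, 0.0327, 0.121]
ee_rot: [0.743, 0.669, -0.004, -0.004]
force: [0.3, -0.8, -2.5]
gripper_width: 0.0224
finger_force: 60.2
```

Run:
```python
from h import *
s=st();print(rows((.6363,.0333,.07),-6.1),rows((.6363,.0333,.054),-6.1))
c=camera("side");i=c["image"][130:250,250:370]
d=camera("wrist")["image"]
cv2.imwrite("pics/s3.png",np.hstack([cv2.resize(i,(400,400),interpolation=cv2.INTER_CUBIC),cv2.resize(d[:,130:430],(400,560))[:400]]))
```

```text
7.65 [0.637  0.0327 0.121 ] yaw -6.05 F [ 0.3 -0.8 -2.5] w 0.0224 ff 60.2
[0.0027, -0.0011, 0.2549, -0.0035, 0.0002, 0.0003] [0.0028, -0.0002, 0.3349, -0.0035, 0.0002, 0.0003]
```

View pics/s3.png

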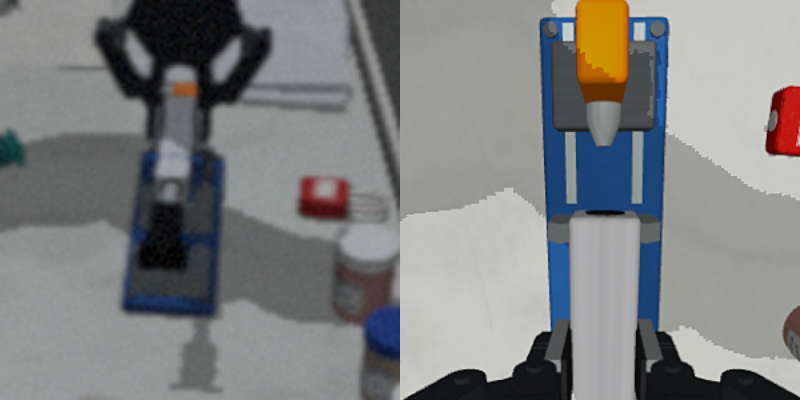

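The rod is over the stand and centred (wrist crop: case centre x≈605, bed centre ≈605). Lowering.

>>> jog_arm(
  motion=[
    [0.0,0,0.1,0,0,0],
    [0.0,0,0.2,0,0,0],
    [0.0,0,0.27,0,0,0],
    [0.0,0,0.3,0,0,0],
    [0.0,0,0.32,0,0,0],
    [0,0,0.32,0,0,0],
    [0,0,0.32,0,0,0],
  ],
)

```text
t: 8.45
ee_pos: [0.6376, 0.0329, 0.0574]
ee_rot: [0.743, 0.669, -0.003, -0.003]
force: [-0.2, -0.7, -2.8]
gripper_width: 0.0223
finger_force: 60.2
```

Run:
```python
from h import *
s=st();print(rows((.6363,.0333,.0525),-6.1))
```

```text
8.45 [0.6376 0.0329 0.0574] yaw -6.02 F [-0.2 -0.7 -2.8] w 0.0223 ff 60.2
[0.0015, -0.0065, 0.0244, -0.0027, 0.0, 0.0005]
```

>>> jog_arm(
  motion=[
    [0,-0.003,0.01,0,0,0],
    [0,-0.003,0.02,0,0,0],
    [0,-0.003,0.026,0,0,0],
    [0,-0.003,0.03,0,0,0],
    [0,-0.003,0.03,0,0,0],
  ],
)

```text
t: 8.95
ee_pos: [0.6367, 0.0332, 0.0526]
ee_rot: [0.743, 0.669, -0.002, -0.004]
force: [-5.0, 2.1, 18.7]
gripper_width: 0.0222
finger_force: 62.9
```

```bash
python3 -c "
from h import *
s=st()"
```

```text
8.95 [0.6367 0.0332 0.0526] yaw -6.01 F [-5.   2.1 18.7] w 0.0222 ff 62.9
```

>>> jog_arm(
  motion=[
    [0,0,-0.01,0,0,0],
    [0,0,-0.01,0,0,0],
    [0,0,-0.01,0,0,0],
    [0,0,-0.01,0,0,0],
    [0,0,-0.1,0,0,0],
    [0,0,-0.25,0,0,0],
    [0,0,-0.4,0,0,0],
    [0,0,-0.5,0,0,0],
    [0,0,-0.5,0,0,0],
    [0,0,-0.5,0,0,0],
  ],
  fingers=0.4,
)

```text
t: 9.95
ee_pos: [0.6375, 0.0332, 0.1506]
ee_rot: [0.743, 0.669, -0.003, -0.003]
force: [0.5, 1.3, -1.2]
gripper_width: 0.0599
finger_force: 0.0
```

Run:
```python
from h import *
s=st();d=camera("wrist")["image"]
cv2.imwrite("pics/w4.png",cv2.resize(d,(800,600),interpolation=cv2.INTER_CUBIC))
```

```text
9.95 [0.6375 0.0332 0.1506] yaw -5.99 F [ 0.5  1.3 -1.2] w 0.0599 ff 0.0
```

View pics/w4.png

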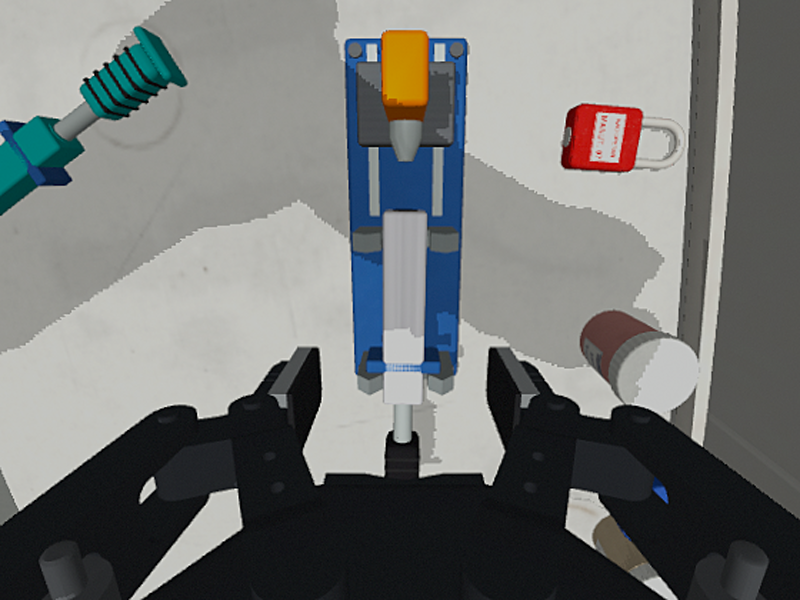

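The rod lies in both slots with its flange (y≈363) just inside the front support (y≈380). Tailstock top is around (405,68), tip (405,158), rod rear (404,211).

Run:
```python
from h import *
s=st();c=camera("wrist");f=.7
P=lambda l,z:np.round(onz(c,np.array(l)*f,z),4)
O=np.array([.6363,.0238,0]);A=R.from_euler("z",-6.1,degrees=True)
for n,l,z in(("orange top corners",[(386,33),(427,33),(428,105),(384,105)],.097),("tip",[(405,160)],.048),("rear",[(404,212)],.06),("mouth",[(404,403)],.06),("flange inner",[(404,363)],.055),("front sup inner edge",[(370,372),(440,372)],.058),("bed back",[(345,40),(467,40)],.012)):
    p=P(l,z);print(n,p.tolist(),"stand",np.round(A.inv().apply(p-O),4).tolist())
g=O+A.apply([0,.13,0]);print(g,rows((g[0],g[1],.15),-6.1),rows((g[0],g[1],.087),-6.1))
```

```text
10.0 [0.6371 0.0332 0.15  ] yaw -5.99 F [ 0.1  0.4 -0.6] w 0.0599 ff 0.0
orange top corners [[0.6425, 0.158, 0.097], [0.659, 0.1562, 0.097], [0.6569, 0.1288, 0.097], [0.6386, 0.1308, 0.097]] stand [[-0.0081, 0.1341, 0.097], [0.0085, 0.1341, 0.097], [0.0093, 0.1066, 0.097], [-0.0091, 0.1066, 0.097]]
tip [[0.645, 0.1104, 0.048]] stand [[-0.0006, 0.087, 0.048]]
rear [[0.6417, 0.0835, 0.06]] stand [[-0.001, 0.0599, 0.06]]
mouth [[0.63, -0.0283, 0.06]] stand [[-0.0007, -0.0525, 0.06]]
flange inner [[0.6324, -0.0047, 0.055]] stand [[-0.0008, -0.0288, 0.055]]
front sup inner edge [[0.6119, -0.0071, 0.058], [0.6531, -0.0112, 0.058]] stand [[-0.021, -0.0333, 0.058], [0.0204, -0.033, 0.058]]
bed back [[0.6169, 0.1841, 0.012], [0.6884, 0.1764, 0.012]] stand [[-0.0363, 0.1573, 0.012], [0.0356, 0.1573, 0.012]]
[0.65011433 0.15306393 0.        ] [0.6028, 0.003, -0.002, -0.0035, 0.0001, 0.0006] [0.6029, 0.0065, 0.313, -0.0035, 0.0001, 0.0006]
```

>>> jog_arm(
  motion=[
    [0.25,0.004,0,0,0,0],
    [0.5,0.004,0,0,0,0],
    [0.558,0.004,0,0,0,0],
    [0.558,0.004,0.1,0,0,0],
    [0.558,0.006,0.25,0,0,0],
    [0.558,0.006,0.37,0,0,0],
    [0.558,0.006,0.37,0,0,0],
    [0.558,0.006,0.37,0,0,0],
  ],
  fingers=0.4,
)

```text
t: 10.85
ee_pos: [0.6494, 0.1432, 0.0762]
ee_rot: [0.743, 0.669, -0.004, -0.004]
force: [1.3, 0.3, 0.2]
gripper_width: 0.0596
finger_force: 0.0
```

>>> jog_arm(
  motion=[
    [0,0,0,0,0,0],
    [0,0,0,0,0,0],
    [0,0,0,0,0,0],
    [0,0,0,0,0,0],
    [0,0,0,0,0,0],
    [0,0,0,0,0,0],
    [0,0,0,0,0,0],
  ],
  fingers=-1,
  squeeze=40,
)

```text
t: 11.55
ee_pos: [0.649, 0.1441, 0.0779]
ee_rot: [0.743, 0.669, -0.003, -0.004]
force: [-4.8, 0.4, 8.2]
gripper_width: 0.0197
finger_force: 40.0
```

```bash
python3 -c "
from h import *
s=st()"
```

```text
11.55 [0.649  0.1441 0.0779] yaw -5.99 F [-4.8  0.4  8.2] w 0.0197 ff 40.0
```

>>> jog_arm(
  motion=[
    [-0.03,0,0,0,0,0],
    [-0.06,0,0,0,0,0],
    [-0.09,0,0,0,0,0],
    [-0.12,0,0,0,0,0],
    [-0.12,0,0,0,0,0],
  ],
)

```text
t: 12.05
ee_pos: [0.6465, 0.1197, 0.0779]
ee_rot: [0.743, 0.669, -0.003, -0.004]
force: [-5.5, -1.8, 8.1]
gripper_width: 0.0192
finger_force: 39.9
```

>>> jog_arm(
  motion=[
    [-0.01,0,0,0,0,0],
    [-0.02,0,0,0,0,0],
    [-0.025,0,0,0,0,0],
    [-0.025,0,0,0,0,0],
    [-0.025,0,0,0,0,0],
  ],
)

```text
t: 12.55
ee_pos: [0.6462, 0.1166, 0.0779]
ee_rot: [0.743, 0.669, -0.002, -0.005]
force: [-4.8, 3.6, 7.8]
gripper_width: 0.0195
finger_force: 39.9
```

>>> jog_arm(
  motion=[
    [-0.005,0,0,0,0,0],
    [-0.01,0,0,0,0,0],
    [-0.01,0,0,0,0,0],
    [-0.01,0,0,0,0,0],
  ],
)

```text
t: 12.95
ee_pos: [0.646, 0.1148, 0.0779]
ee_rot: [0.743, 0.67, -0.002, -0.005]
force: [-5.4, 5.3, 7.8]
gripper_width: 0.0188
finger_force: 39.9
```

>>> jog_arm(
  motion=[
    [-0.005,0,0,0,0,0],
    [-0.01,0,0,0,0,0],
    [-0.01,0,0,0,0,0],
    [-0.01,0,0,0,0,0],
  ],
)

```text
t: 13.35
ee_pos: [0.6458, 0.1128, 0.0779]
ee_rot: [0.743, 0.67, -0.002, -0.005]
force: [-4.5, 4.4, 7.7]
gripper_width: 0.0194
finger_force: 39.9
```

>>> jog_arm(
  motion=[
    [-0.005,0,0,0,0,0],
    [-0.01,0,0,0,0,0],
    [-0.01,0,0,0,0,0],
    [-0.01,0,0,0,0,0],
  ],
)

```text
t: 13.75
ee_pos: [0.6457, 0.1126, 0.0779]
ee_rot: [0.742, 0.67, -0.002, -0.005]
force: [-4.2, 8.9, 8.0]
gripper_width: 0.0192
finger_force: 40.0
```

Run:
```python
from h import *
s=st();c=camera("wrist");d=c["image"];cv2.imwrite("pics/w5.png",cv2.resize(d[60:300,180:400],(733,600)[:2] and (550,600),interpolation=cv2.INTER_CUBIC))
```

```text
13.75 [0.6457 0.1126 0.0779] yaw -5.88 F [-4.2  8.9  8. ] w 0.0192 ff 40.0
```

>>> jog_arm(
  motion=[
    [-0.005,0,0,0,0,0],
    [-0.01,0,0,0,0,0],
    [-0.015,0,0,0,0,0],
    [-0.015,0,0,0,0,0],
    [-0.015,0,0,0,0,0],
  ],
)

```text
t: 14.3
ee_pos: [0.6457, 0.1124, 0.0779]
ee_rot: [0.742, 0.671, -0.001, -0.006]
force: [-3.9, 16.6, 9.5]
gripper_width: 0.0193
finger_force: 40.1
```

>>> jog_arm(
  motion=[
    [0.01,0,0,0,0,0],
    [0.01,0,0,0,0,0],
    [0.01,0,0,0,0,0],
    [0.01,0,0,0,0,0],
    [0.01,0,-0.1,0,0,0],
    [0.01,0,-0.25,0,0,0],
    [0.01,0,-0.4,0,0,0],
    [-0.3,0,-0.5,0,0,0],
    [-0.6,0,-0.5,0,0,0],
    [-0.6,0,-0.5,0,0,0],
    [-0.6,0,-0.5,0,0,0],
  ],
  fingers=0.4,
)

```text
t: 15.4
ee_pos: [0.6334, -0.0191, 0.1779]
ee_rot: [0.746, 0.666, -0.003, -0.002]
force: [0.5, -0.7, 0.5]
gripper_width: 0.06
finger_force: 0.0
```

Run:
```python
from h import *
s=st();d=camera("wrist")["image"]
cv2.imwrite("pics/w6.png",cv2.resize(d,(800,600),interpolation=cv2.INTER_CUBIC))
```

```text
15.4 [ 0.6334 -0.0191  0.1779] yaw -6.42 F [ 0.5 -0.7  0.5] w 0.06 ff 0.0
```

View pics/w6.png

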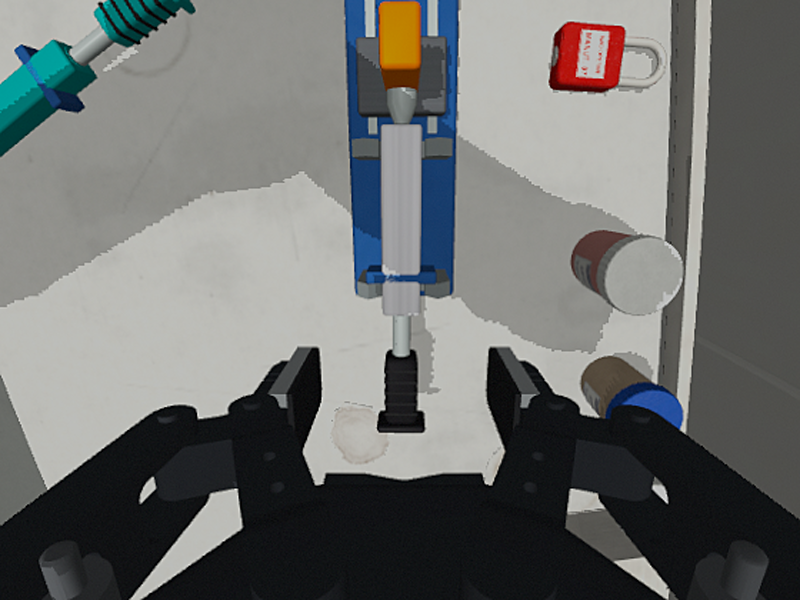

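The flange is home against the front support (y≈272–290) and the tip is on the rod rear (403,122). The handle runs from y 350 to 430 at x≈401.

Run:
```python
from h import *
s=st();c=camera("wrist");f=.7
O=np.array([.6363,.0238,0]);A=R.from_euler("z",-6.1,degrees=True)
for n,l,z in(("handle top inner",[(401,352)],.059),("handle outer end",[(379,417),(424,417)],.064),("mouth",[(401,316)],.06)):
    p=onz(c,np.array(l)*f,z);print(n,np.round(p,4).tolist(),"stand",np.round(A.inv().apply(p-O),4).tolist())
g=O+A.apply([-.0008,-.115,0]);print(g,rows((g[0],g[1],.15),-6.1),rows((g[0],g[1],.039),-6.1))
```

```text
15.45 [ 0.6338 -0.0161  0.1772] yaw -6.26 F [ 1.3  0.9 -0.9] w 0.0598 ff 0.0
handle top inner [[0.6267, -0.0566, 0.059]] stand [[-0.001, -0.081, 0.059]]
handle outer end [[0.6071, -0.0996, 0.064], [0.6371, -0.1027, 0.064]] stand [[-0.0159, -0.1258, 0.064], [0.0142, -0.1257, 0.064]]
mouth [[0.6295, -0.0318, 0.06]] stand [[-0.0009, -0.056, 0.06]]
[ 0.62328416 -0.09046385  0.        ] [-0.386, -0.0112, 0.1337, -0.003, -0.0, -0.0001] [-0.3861, -0.0059, 0.6887, -0.003, -0.0, -0.0001]
```

>>> jog_arm(
  motion=[
    [-0.2,-0.007,0,0,0,0],
    [-0.38,-0.007,0,0,0,0],
    [-0.38,-0.007,0.1,0,0,0],
    [-0.38,-0.007,0.3,0,0,0],
    [-0.38,-0.007,0.5,0,0,0],
    [-0.38,-0.007,0.6,0,0,0],
    [-0.38,-0.007,0.68,0,0,0],
    [-0.38,-0.007,0.68,0,0,0],
    [-0.38,-0.007,0.68,0,0,0],
  ],
)

```text
t: 16.4
ee_pos: [0.6239, -0.0883, 0.0411]
ee_rot: [0.743, 0.669, -0.003, -0.003]
force: [0.9, -0.4, 0.8]
gripper_width: 0.0598
finger_force: 0.0
```

Run:
```python
from h import *
s=st()
O=np.array([.6363,.0238,0]);A=R.from_euler("z",-6.1,degrees=True);print(A.inv().apply(s["ee_pos"]-O))
```

```text
16.4 [ 0.6239 -0.0883  0.0411] yaw -5.97 F [ 0.9 -0.4  0.8] w 0.0598 ff 0.0
[-0.00043493 -0.11279381  0.04108036]
```

>>> jog_arm(
  motion=[
    [0,0,0,0,0,0],
    [0,0,0,0,0,0],
    [0,0,0,0,0,0],
    [0,0,0,0,0,0],
  ],
  fingers=-0.4,
  squeeze=50,
)

```text
t: 16.8
ee_pos: [0.6237, -0.0886, 0.0413]
ee_rot: [0.743, 0.669, -0.003, -0.003]
force: [0.5, 0.1, -0.3]
gripper_width: 0.0256
finger_force: 0.0
```

>>> jog_arm(
  motion=[
    [0,0,-0.005,0,0,0],
    [0,0,-0.005,0,0,0],
    [0,0,-0.005,0,0,0],
    [0,0,-0.005,0,0,0],
    [0,0,-0.005,0,0,0],
  ],
  fingers=-1,
)

```text
t: 17.3
ee_pos: [0.6235, -0.0886, 0.0417]
ee_rot: [0.743, 0.669, -0.003, -0.003]
force: [1.5, 1.3, -1.5]
gripper_width: 0.021
finger_force: 50.2
```

```bash
python3 -c "
from h import *
s=st()"
```

```text
17.3 [ 0.6235 -0.0886  0.0417] yaw -6.01 F [ 1.5  1.3 -1.5] w 0.021 ff 50.2
```

>>> jog_arm(
  motion=[
    [-0.03,0,0,0,0,0],
    [-0.06,0,0,0,0,0],
    [-0.09,0,0,0,0,0],
    [-0.12,0,0,0,0,0],
    [-0.15,0,0,0,0,0],
    [-0.18,0,0,0,0,0],
    [-0.18,0,0,0,0,0],
    [-0.18,0,0,0,0,0],
  ],
)

```text
t: 18.1
ee_pos: [0.6199, -0.1232, 0.0416]
ee_rot: [0.743, 0.669, -0.002, -0.004]
force: [2.5, 7.5, -1.3]
gripper_width: 0.0213
finger_force: 50.2
```

```bash
cat > pull.py <<'E'
from h import *
import time
P=[];u=np.array([-np.sin(np.radians(-6.05)),np.cos(np.radians(6.05)),0])
for k in range(4):
    c=camera("wrist");s=observe();P.append((s["ee_pos"]-[.6235,-.0886,.0417])@u)
s=st();print("pulled",-np.round(P,4))
E
python3 pull.py
```

```text
18.3 [ 0.62   -0.1229  0.0416] yaw -5.93 F [ 2.7  7.8 -1.5] w 0.0213 ff 50.2
pulled [0.0346 0.0345 0.0345 0.0345]
```

>>> jog_arm(
  motion=[
    [-0.015,0,0,0,0,0],
    [-0.03,0,0,0,0,0],
    [-0.03,0,0,0,0,0],
    [-0.03,0,0,0,0,0],
    [-0.03,0,0,0,0,0],
  ],
)

```text
t: 18.8
ee_pos: [0.6194, -0.1286, 0.0416]
ee_rot: [0.743, 0.67, -0.002, -0.005]
force: [2.6, 8.3, -0.2]
gripper_width: 0.0212
finger_force: 50.2
```

```bash
cat >> pull.py <<'E'
d=c["image"];cv2.imwrite("pics/w7.png",np.hstack([cv2.resize(d[:300,200:360],(320,600),interpolation=cv2.INTER_CUBIC),cv2.resize(d[100:300,240:330],(270,600),interpolation=cv2.INTER_CUBIC)]))
E
python3 pull.py
```

```text
19.0 [ 0.6194 -0.1285  0.0416] yaw -5.92 F [ 2.6  7.8 -0.7] w 0.0213 ff 50.2
pulled [0.0402 0.0402 0.0402 0.0402]
```

View pics/w7.png

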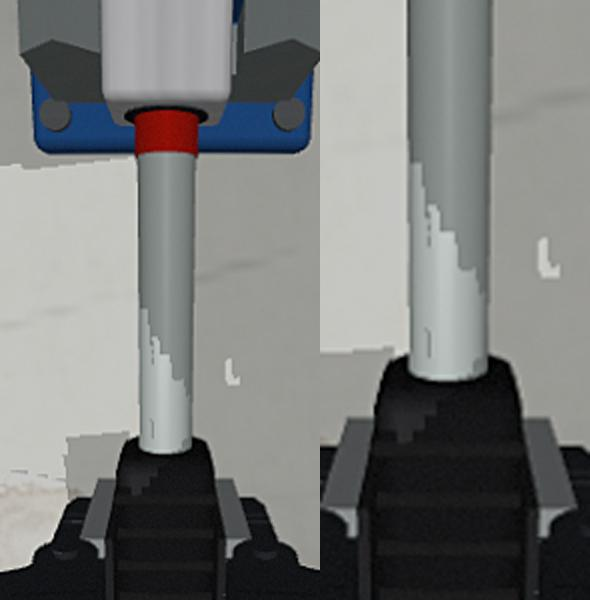

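The red band (left crop, rows ~110–155) is at the mouth. I'll check that its inner edge is clear with projected geometry.

Run:
```python
from h import *
c=camera("wrist");d=c["image"].astype(int)
for x in(280,283,286):
  print(x,[(r,d[r,x].tolist()) for r in range(44,82,1)] if x==283 else "")
O=np.array([.6363,.0238,0]);A=R.from_euler("z",-6.1,degrees=True)
L=np.array([(0,-60,60),(0,-60,54),(0,-60,54.5),(0,-68,54.5),(0,-60,54),(0,-130,59),(0,-130,54)])/1e3
print(np.round(proj(c,O+A.apply(L)),1).tolist())
big=cv2.resize(c["image"][40:85,260:308],None,fx=12,fy=12,interpolation=cv2.INTER_CUBIC);cv2.imwrite("pics/w8.png",big)
```

```text
280 
283 [(44, [164, 162, 162]), (45, [153, 151, 152]), (46, [145, 143, 143]), (47, [138, 136, 136]), (48, [128, 126, 126]), (49, [115, 113, 113]), (50, [98, 97, 96]), (51, [90, 88, 88]), (52, [63, 63, 62]), (53, [23, 21, 17]), (54, [14, 12, 0]), (55, [7, 13, 139]), (56, [4, 16, 151]), (57, [3, 15, 144]), (58, [8, 18, 144]), (59, [3, 16, 143]), (60, [5, 17, 143]), (61, [7, 18, 144]), (62, [4, 16, 144]), (63, [6, 15, 143]), (64, [1, 16, 144]), (65, [4, 15, 145]), (66, [0, 11, 143]), (67, [8, 17, 145]), (68, [9, 18, 145]), (69, [7, 18, 145]), (70, [3, 17, 145]), (71, [12, 20, 146]), (72, [9, 19, 145]), (73, [7, 16, 146]), (74, [0, 1, 145]), (75, [51, 51, 139]), (76, [129, 130, 133]), (77, [161, 162, 148]), (78, [156, 156, 147]), (79, [154, 155, 147]), (80, [153, 154, 146]), (81, [153, 154, 146])]
286 
[[284.7, 49.2], [284.7, 53.3], [284.7, 53.0], [284.6, 75.2], [284.7, 53.3], [284.0, 230.8], [284.0, 226.9]]
```

View pics/w8.png

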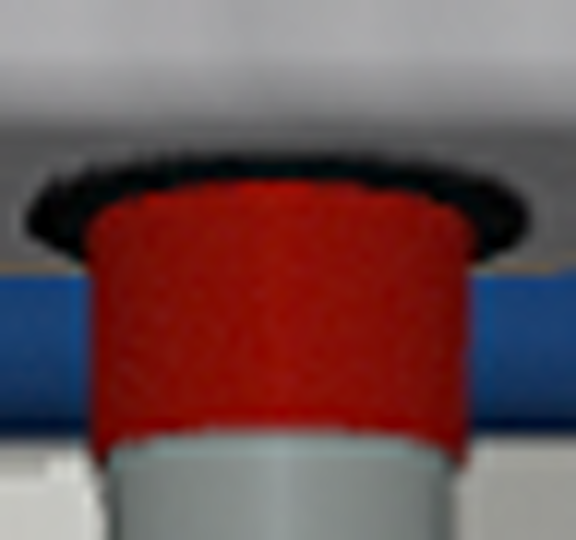

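>>> jog_arm(
  motion=[
    [-0.003,0,0,0,0,0],
    [-0.006,0,0,0,0,0],
    [-0.006,0,0,0,0,0],
    [-0.006,0,0,0,0,0],
    [-0.006,0,0,0,0,0],
  ],
)

```text
t: 19.55
ee_pos: [0.6192, -0.1297, 0.0415]
ee_rot: [0.743, 0.67, -0.002, -0.005]
force: [2.1, 8.2, -0.9]
gripper_width: 0.0211
finger_force: 50.2
```

```bash
python3 pull.py
python3 - <<'E'
from h import *
c=camera("wrist");d=c["image"].astype(int)
print([(r,d[r,283].tolist()) for r in range(44,84)])
O=np.array([.6363,.0238,0]);A=R.from_euler("z",-6.1,degrees=True)
print(np.round(proj(c,O+A.apply(np.array([(0,-60,54.5),(0,-68,54.5),(0,-60,36)])/1e3)),1).tolist())
E
```

```text
19.75 [ 0.6192 -0.1297  0.0415] yaw -5.92 F [ 2.3  7.7 -0.7] w 0.021 ff 50.2
pulled [0.0413 0.0414 0.0413 0.0413]
[(44, [134, 132, 132]), (45, [125, 123, 122]), (46, [110, 107, 108]), (47, [94, 92, 94]), (48, [77, 76, 76]), (49, [48, 46, 46]), (50, [18, 15, 17]), (51, [0, 0, 0]), (52, [146, 148, 130]), (53, [129, 131, 154]), (54, [23, 28, 145]), (55, [6, 12, 144]), (56, [2, 16, 143]), (57, [4, 15, 143]), (58, [4, 15, 143]), (59, [7, 18, 143]), (60, [7, 18, 143]), (61, [6, 16, 143]), (62, [3, 15, 143]), (63, [9, 21, 145]), (64, [10, 19, 144]), (65, [4, 14, 144]), (66, [1, 13, 144]), (67, [7, 17, 145]), (68, [4, 17, 145]), (69, [6, 18, 145]), (70, [8, 14, 145]), (71, [7, 15, 145]), (72, [2, 16, 144]), (73, [4, 17, 145]), (74, [0, 7, 146]), (75, [52, 53, 138]), (76, [129, 129, 133]), (77, [161, 161, 148]), (78, [154, 155, 146]), (79, [153, 154, 146]), (80, [153, 154, 146]), (81, [153, 154, 146]), (82, [152, 154, 146]), (83, [152, 153, 146])]
[[284.7, 49.7], [284.6, 72.1], [284.8, 60.7]]
```

Bare steel about 0.6 mm wide now shows behind the band (rows 52–53), so the whole band is just out. The handle is held and the force is steady, so I'm handing in.

```bash
python3 -c "
from rig import *
print(sign_off())"
```

```text
the job is handed in; nothing more can be done
None
```

The rod is seated in the stand with its flange home against the front slot and the tailstock point touching its rear end. The handle is held about 41 mm out with the whole red band just clear of the mouth, and the job was handed in at about 20 s of the 58 s allowed; `sign_off()` returned no verdict.

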